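# Steady a hand-built pot on its banding wheel

### The arm

A 6-joint arm with a two-finger parallel gripper is mounted at the origin on the work surface. World frame = base frame: x ahead of the robot, y to its left, z up, the work surface at z = 0. Lengths are in m, angles in degrees, forces in N, time in s.
With the tool pointing down it reaches from about 0.35 to 0.875 m from the base axis. Payload 4.2 kg.
Tool frame: the origin (TCP) lies on the centre line of the jaws, within the pads' length; the fingertips stand r.tip_extent ahead of it and the grasp point (between the pads) lies 11 mm behind it (r.tip_extent is the distance from the TCP to the fingertips, in m); z points along the fingers, y is the line along which they close (so a half turn about z gives the same grasp; the last joint's range is limited). The gripper opens to 87 mm and grips with 3 to 60 N. Pads are 19 mm wide; open, the fingers measure 117 mm over their backs; the gripper's body (75 mm by 190 mm) begins 51 mm behind the grasp point.
Start: joints at [-55.657, 22.042, 0.453, 0, -68.411, -14.817], TCP at [0.209, -0.589, 0.199] pointing down, gripper open.
Joint ranges: [-179.83, 179.83], [-69.29, 118.12], [-61.27, 80.66], [-181.25, 117.63], [-171.15, -9.14], [-177.46, 177.46]. Speed limits (degrees/s): [159.86, 159.86, 180, 180, 180, 180].

### API

Orientations are given as a 3x3 rotation matrix whose columns are the frame's x, y, z axes.
In Python, from station import r gives the robot as it stands.
- The arm moves only by the shell command python3 -m jog 'ROWS'. ROWS is text: rows parted by semicolons, each of 5 numbers parted by spaces: the opening, from 0 (shut) to 1 (fully open), then the shift along the world's x, y, z in mm, then the turn about the world's z in degrees. In form: hand dx dy dz roll; .... A call has 1 to 5 rows; each row shifts and turns the commanded pose from where the row before left it; what a row does not reach is not made up. A row lasts 1/8 s, in which the tool goes at most 62.5 mm and 10.7 degrees, less where a joint would pass 70% of its speed; a pose out of reach is approached as far as the arm can. A call is refused whole if a number of a shift passes 62.5 or a number of a turn 10.7, either way. A call with a gripper value outside its range is refused whole. The fingers move at their own pace and stop on an object; the grip force is fixed at half the most. Time passes only in rows, so rows that do not move let the fingers close. It gives the time, the measured TCP pose, the force, the opening and the grip force at its end, in the units of the state.
- r.sense(): the state, without advancing time (a new reading comes with each control period).
- r.capture(name): name is "scene" or "top" or "wrist"; returns a dict with "pixels" (480x640x3 uint8, red, green, blue), "fovy" (degrees; the focal length in pixels is half the picture's height over the tangent of half this angle, whatever the lens; pixels are square), "cx", "cy" (the principal point, pixels), "origin" and "orientation" of the camera in the world; the wrist camera has in their place "T_tool_cam" (4x4, takes a point from camera to tool coordinates, whose origin is the TCP and whose axes are the flange's). Camera axes: x right, y down, z forward; pixel columns grow to the right and rows downward; lengths in m; the calibration is good to about 2 mm. A picture is of the moment at which its call begins: read the wrist's pose just before it. There is no depth.
- r.finish_job(): hands the job in; it is judged then, once.
The state is a dict: "time_s": time; "joints": joint angles; "joint_velocities": joint speeds; "effort": joint torques, N m; "tcp_pos": TCP position; "ee_rot": TCP orientation; "wrist_force": force on the tool from outside, world axes, zero at the start; "moment": the same for the moment, N m; "gripper_width": opening from 0.0 (shut) to 1.0 (fully open); "gripper_force": force on a finger pad.
Only numpy, scipy, OpenCV 4.12 (cv2) and the standard library are available. Lean on these libraries where they do the work, as an engineer would, in place of code of your own. Each camera call takes 0.05 s, during which the arm holds its last target. There are 200 camera calls.

### The job

Steady the pot for decorating: flip the steady's cam lever over to free the carriage, slide the carriage along its rail until the sprung rubber foot rests lightly against the pot (feel for it: the pot is out of round and must not be shoved), then flip the lever back to lock the carriage there and let go.

Things in the scene. Friction and masses are not known exactly. Their poses are not given: they have to be found in the camera images.
- stand: plywood board 560 x 190 x 18 mm, fixed, carrying a steel rail and a low banding wheel. Origin on the table under the rail's middle line; local +x runs along the rail from the carriage towards the pot, local +y across the rail, z up. Rail 24 mm wide, top at z = 38 mm. White wheel disc, 170 mm across, top at z = 60 mm, its axis at local x = +310 mm; it does not turn.
- carriage (a joint): aluminium carriage on the rail: 0 at the end away from the pot, growing to 0.14 m towards the pot (local +x); slides with about 7 N of drag when the lever is free
- fin_grip (a point): middle of the top edge of the carriage's upright gripping fin: 16 mm thick along the rail, 40 mm wide across it, standing from 50 mm below this point up to it; 50 mm clear on the lever side. The foot's rod passes low (below 60 mm over the table) in front of it until 65 mm ahead of the fin, where a 22 mm sleeve holds it at 85 mm height.
- cam_lever (a joint): cam lever on the carriage, 72 mm from the fin on the side away from the pot: 0 = locked (lever points to the stand's local -y, 15 degrees above level); it swings up and over to 2.2 rad = free (leaning over to local +y, 39 degrees above level). The cam bites on the rail below about 0.7 rad and the lever stays where it is left; turning it takes about 2 N at the grip, 6 to 8 N where the cam bites.
- lever_pivot (a point): point on the lever's hinge axis, 53 mm above the table; the axis lies level, along the rail (local x)
- lever_grip (a point): middle of the lever's black grip, 74 mm from the hinge axis; the grip is 16 mm wide along the rail, 14 mm thick, 36 mm long along the lever (its end 20 mm beyond this point). Pinch it across its width, or push it with the fingertips close to its end.
- foot: sprung rubber foot, a 24 mm ball at the carriage's front, 138 mm ahead of the fin's middle; origin at its foremost tip, 85 mm above the table, local x pointing along the rail to the pot; it springs back up to 12 mm into its sleeve: 1.5 N at first touch, 0.9 N more per mm
- pot: loose hand-built terracotta pot of twelve flat slabs, 150 mm tall, about 1.2 kg, standing on the wheel; origin at the centre of its underside. Out of round: its wall stands 46 to 63 mm from its axis depending on direction. Hollow, walls 8 mm.
- glaze_jar: bystander: glass jar 68 mm across, 85 mm tall; origin at its underside
- bowl: bystander: white bowl 110 mm across, 50 mm tall; origin at its underside
- mop_brush: bystander: brush lying on the table; origin at its underside

How it is judged (in metres and radians):
On the way, in this order (a step that is already met when the one before it is completed fails the run):
1. the cam lever is flipped over to free the carriage (past 1.6 rad) (value of joint cam_lever above 1.6 rad), for 0.2 s.
2. with the lever still free, the carriage has been slid up until the foot presses on the pot with 1 N or more (value of joint cam_lever above 1.2 rad and contact force between foot and pot above 1 N), for 0.3 s.
3. the lever is flipped back to locked (below 0.2 rad) with the foot still pressing on the pot (value of joint cam_lever below 0.2 rad and contact force between foot and pot above 1 N), for 0.2 s.
At the end, for the whole second after the job is handed in: The lever is locked (below 0.2 rad), the foot rests on the pot with 1 to 5 N (up to about 3.5 mm past first touch), and the pot stands upright on the wheel at rest, within 4 mm of where it started (all of step 3 and contact force between foot and pot below 5 N and distance of pot from where it was at the start of the episode below 0.004 m and linear speed of pot below 0.01 m/s and angle between pot's own z axis and vertical below 0.05 rad).
It fails at once if the pot is shoved more than 6 mm or tipped by more than 0.15 rad (distance of pot from where it was at the start of the episode above 0.006 m or angle between pot's own z axis and vertical above 0.15 rad).
It fails at once if the foot presses on the pot with more than 8 N (contact force between foot and pot above 8 N).
It fails at once if the robot touches the pot (contact force between the arm and pot above 0.5 N).
It fails at once if a bystander (jar, bowl or brush) is moved more than 20 mm (distance of any of glaze_jar, bowl, mop_brush from where it was at the start of the episode above 0.02 m).
It also fails if it takes over 72 s, if anything falls off the work surface, if the arm or the gripper's body presses on something with over 40 N, if the wrist force passes 120 N, or if a joint passes its speed limit or range.

## Working session

There is one attempt and no reset: what is moved stays moved. The work goes in short steps, Python scripts to look and compute and a shell command to move; the robot and the scene stay as the last step left them, time stands still between calls to the robot, and variables do not carry over. Pictures are saved under pics/ and viewed, at most 10 in all, crops included, and the job is handed in when it is done.

```bash
mkdir -p pics; ls
python3 - <<'E'
from station import r
import cv2
s=r.sense();print(s['time_s'],s['tcp_pos'],s['ee_rot'],r.tip_extent)
for n in("scene","top"):
    c=r.capture(n);cv2.imwrite(f'pics/{n}0.png',c['pixels'][:,:,::-1]);print(n,c['fovy'],c['cx'],c['cy'],c['origin'],c['orientation'])
E
```

```text
pics
0.0 [ 0.20869464 -0.58841562  0.19832297] [[-9.42549983e-01 -3.34064118e-01 -8.33676894e-04]
 [-3.34065148e-01  9.42547659e-01  2.09467999e-03]
 [ 8.60227803e-05  2.25284298e-03 -9.99997459e-01]] 0.008
scene 44.60245818157241 323.157035711887 238.69338198720726 [1.38705927 0.46689294 1.08992915] [[-0.35494406  0.70522925 -0.61373155]
 [ 0.93469414  0.25434296 -0.24830733]
 [-0.0190153  -0.66178649 -0.74945117]]
top 54.456215458814704 323.4678549565082 246.32513866355953 [0.50757642 0.15760103 1.04738211] [[ 0.02389423 -0.99576949  0.08872537]
 [-0.99892825 -0.0273004  -0.03737691]
 [ 0.03964103 -0.08773718 -0.9953546 ]]
```

View pics/top0.png

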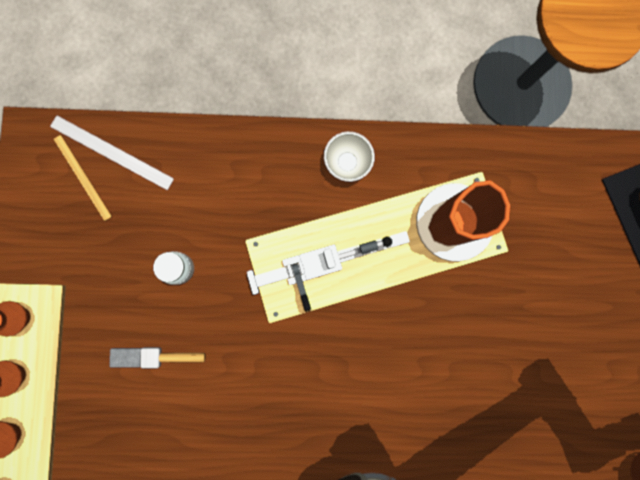

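View pics/scene0.png

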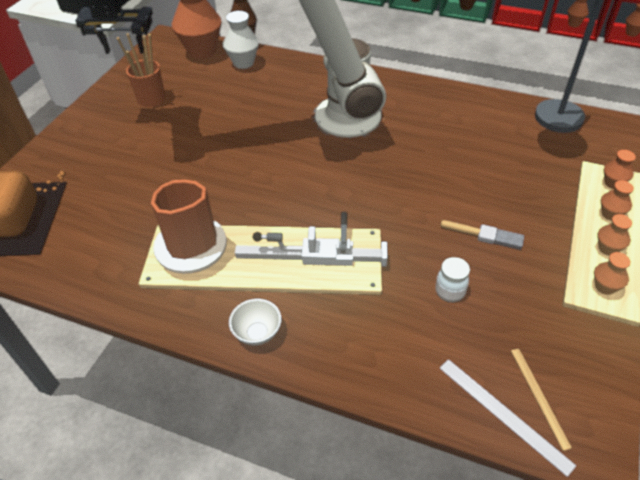

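The top view shows the board with corners at about (247,240), (484,173), (508,250) and (270,322). The fin is at about (329,258), the lever runs from (296,268) to (306,308), the foot is at (388,241), and the pot is on the right. I'll zoom in.

```bash
cat > h.py <<'E'
import numpy as np,cv2
def cal(c):
    f=240/np.tan(np.radians(c['fovy']/2));return f,c['cx'],c['cy'],np.array(c['origin']),np.array(c['orientation'])
def ray(c,u,v):
    f,cx,cy,o,R=cal(c);return o,R@np.array([(u-cx)/f,(v-cy)/f,1])
def atz(c,u,v,z):
    o,d=ray(c,u,v);return o+d*(z-o[2])/d[2]
def proj(c,p):
    f,cx,cy,o,R=cal(c);q=R.T@(np.asarray(p)-o);return f*q[0]/q[2]+cx,f*q[1]/q[2]+cy
def tri(c1,p1,c2,p2):
    o1,d1=ray(c1,*p1);o2,d2=ray(c2,*p2)
    k=np.linalg.lstsq(np.c_[d1,-d2],o2-o1,rcond=None)[0];a=o1+k[0]*d1;b=o2+k[1]*d2
    return (a+b)/2,np.linalg.norm(a-b)
E
python3 - <<'E'
from station import r
import cv2,numpy as np,pickle
from h import *
C={n:r.capture(n) for n in("scene","top")};pickle.dump(C,open('c0.pkl','wb'))
T=C['top'];S=C['scene']
for p in [(247,240),(484,173),(508,250),(270,322)]:print(atz(T,*p,.018).round(4))
a=cv2.resize(T['pixels'][225:325,240:400],None,fx=5,fy=5,interpolation=2)[:300*2]
cv2.imwrite('pics/tc.png',a[:,:,::-1])
b=cv2.resize(S['pixels'][195:295,235:395],None,fx=5,fy=5,interpolation=2)
cv2.imwrite('pics/sc.png',b[:,:,::-1])
E
```

```text
[0.6087 0.288  0.018 ]
[ 0.7772 -0.2432  0.018 ]
[ 0.6024 -0.2968  0.018 ]
[0.4309 0.2314 0.018 ]
```

View pics/tc.png

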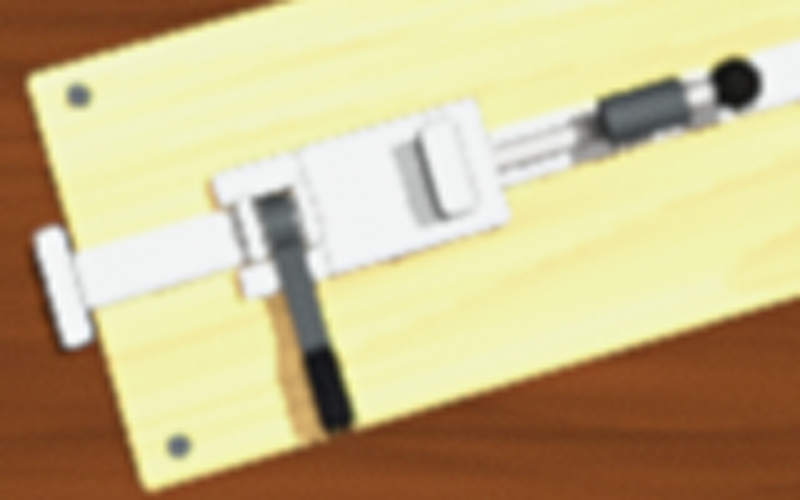

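View pics/sc.png

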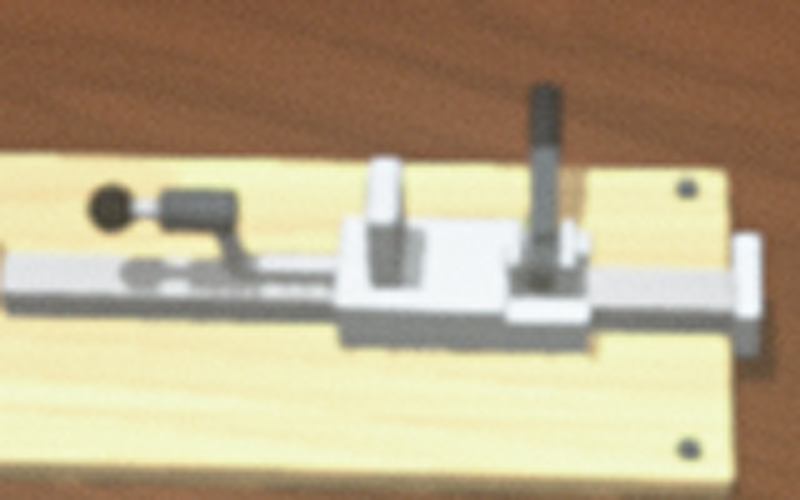

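The crops show the fin top centre at full-frame (329.4,258.4) in top and about (312,227) in scene. The ball is at (387.2,241.6) and (257.4,236.6), and the black grip's middle at (306,303) and (344,218).

Run:
```python
import pickle,numpy as np
from h import *
C=pickle.load(open('c0.pkl','rb'));T=C['top'];S=C['scene']
Q={'fin':((329.4,258.4),(312,227.2)),'ball':((387.2,241.6),(257.4,236.6)),'grip':((305.8,303),(344.2,218.4))}
for k,(a,b) in Q.items():print(k,*tri(T,a,S,b))
print('ball@.085',atz(T,387.2,241.6,.085),atz(S,257.4,236.6,.085))
c=np.array([atz(T,*p,.018)[:2] for p in [(245.8,239.8),(484,173),(508,250),(270,323.2)]])
ex=(c[1]-c[0]+c[2]-c[3]);ex/=np.linalg.norm(ex);ey=np.array([-ex[1],ex[0]])
print('ctr',c.mean(0),'ex',ex,'ey',ey,np.degrees(np.arctan2(ex[1],ex[0])))
b=atz(T,387.2,241.6,.085)[:2]; fin=b-.126*ex;print('fin from ball',fin)
piv=fin-.072*ex;print('piv',piv,'grip locked',piv-ey*.074*np.cos(np.radians(15)),'z',.053+.074*np.sin(np.radians(15)))
for z in(.1,.105,.11,.115):print(z,proj(T,[*fin,z]),proj(S,[*fin,z]))
# rough pot rim from top picture rim z=.21
print('pot rim',[atz(T,*p,.21)[:2].round(3) for p in [(449,215),(509,207),(483,182),(468,237)]])
```

```text
fin [0.56681246 0.1095122  0.11762699] 0.0015486358519987387
ball [ 0.60728892 -0.01207537  0.08214464] 0.0005458830404644917
grip [0.47560796 0.1544103  0.07191477] 0.000903635428122215
ball@.085 [ 0.60690206 -0.01131158  0.085     ] [ 0.60954346 -0.01099616  0.085     ]
ctr [ 0.60423876 -0.00452537] ex [ 0.30670931 -0.95180324] ey [0.95180324 0.30670931] -72.13897035851853
fin from ball [0.56825669 0.10861562]
piv [0.54617362 0.17714546] grip locked [0.47814014 0.15522233] z 0.07215260933758653
0.1 (np.float64(329.76459595086095), np.float64(258.1230008911205)) (np.float64(311.99875271232213), np.float64(232.7922597896708))
0.105 (np.float64(329.89555562004335), np.float64(257.96864571711575)) (np.float64(311.9254651055105), np.float64(231.3194466868324))
0.11 (np.float64(330.0279016477858), np.float64(257.8126565162529)) (np.float64(311.8517632471637), np.float64(229.83830864181914))
0.115 (np.float64(330.1616561655291), np.float64(257.6550072033837)) (np.float64(311.77764361504853), np.float64(228.34877487061254))
pot rim [array([ 0.646, -0.103]), array([ 0.664, -0.215]), array([ 0.71 , -0.166]), array([ 0.607, -0.138])]
```

```bash
python3 -m jog '0.5 18 50 0 -1.65; 0.5 18 50 0 0; 0.5 18 50 0 0; 0.5 18 50 0 0; 0.5 18 50 0 0'; python3 -m jog '0.5 18 50 0 0; 0.5 18 50 0 0; 0.5 18 50 0 0; 0.5 18 50 0 0; 0.5 18 50 0 0';python3 -m jog '0.5 18 50 0 0; 0.5 18 50 0 0; 0.5 18 50 0 0; 0.5 18 50 0 0; 0.5 16 43 0 0'; python3 -m jog '0.5 0 0 0 0;0.5 0 0 0 0'
python3 - <<'E'
from station import r
import cv2,numpy as np
from h import *
s=r.sense();print(s['tcp_pos'],s['ee_rot'])
c=r.capture('wrist');T=np.array(c['T_tool_cam']);R=np.array(s['ee_rot']);print(T.round(3))
c['origin']=np.array(s['tcp_pos'])+R@T[:3,3];c['orientation']=R@T[:3,:3]
import pickle;pickle.dump(c,open('w0.pkl','wb'))
cv2.imwrite('pics/w0.png',c['pixels'][:,:,::-1])
for p in [(.478,.155,.072),(.567,.109,.115)]:print(proj(c,p))
E
```

```text
time_s: 0.82
tcp_pos: [0.2992, -0.3375, 0.1995]
ee_rot: [[-0.952, -0.307, 0.0], [-0.307, 0.952, -0.0], [-0.0, -0.0, -1.0]]
wrist_force: [1.6, -0.1, 1.7]
gripper_width: 0.545
gripper_force: 0.0
time_s: 1.45
tcp_pos: [0.3892, -0.0873, 0.1997]
ee_rot: [[-0.952, -0.307, 0.001], [-0.307, 0.952, 0.0], [-0.001, -0.0, -1.0]]
wrist_force: [0.7, 0.6, 0.4]
gripper_width: 0.494
gripper_force: 0.0
time_s: 2.08
tcp_pos: [0.4772, 0.1559, 0.1994]
ee_rot: [[-0.951, -0.308, 0.0], [-0.308, 0.951, 0.0], [-0.0, 0.0, -1.0]]
wrist_force: [0.5, -0.8, -0.4]
gripper_width: 0.498
gripper_force: 0.0
time_s: 2.33
tcp_pos: [0.4764, 0.1537, 0.199]
ee_rot: [[-0.952, -0.307, -0.001], [-0.307, 0.952, -0.001], [0.001, -0.0, -1.0]]
wrist_force: [-0.0, -0.2, -0.7]
gripper_width: 0.498
gripper_force: 0.0
[0.47638518 0.15366056 0.19904022] [[-9.51636096e-01 -3.07225364e-01 -1.14762046e-03]
 [-3.07224807e-01  9.51636754e-01 -6.37985817e-04]
 [ 1.28812323e-03 -2.54552858e-04 -9.99999138e-01]]
[[-0.    -0.97  -0.243  0.066]
 [ 1.    -0.001  0.001  0.   ]
 [-0.001 -0.243  0.97  -0.186]
 [ 0.     0.     0.     1.   ]]
(np.float64(318.86776301043807), np.float64(224.90795759225426))
(np.float64(217.83693480181813), np.float64(336.11256705016376))
```

View pics/w0.png

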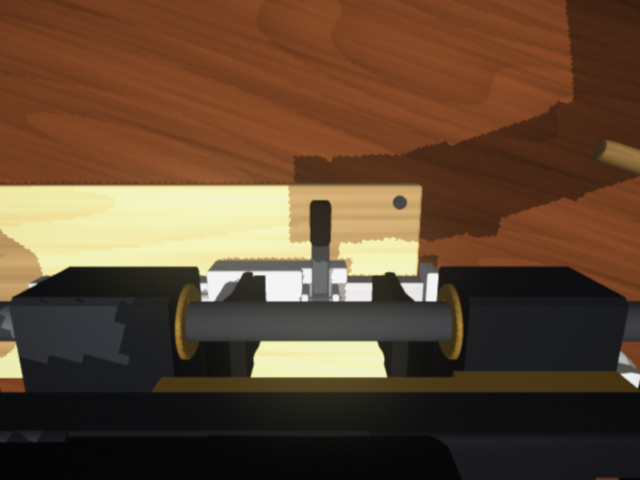

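The black grip is at (320,223), against a predicted (319,225). The board edge at v≈184 is level across the picture, so the tool is aligned with the rail. Going down to pinch.

```bash
python3 -m jog '0.5 1.5 1.5 -40 0; 0.5 0 0 -40 0; 0.5 0 0 -35 0; 0.5 0 0 -23 0; 0.5 0 0 0 0'; python3 -m jog '0.1 0 0 0 0;0.1 0 0 0 0;0.1 0 0 0 0;0.1 0 0 0 0'
python3 - <<'E'
import numpy as np
ex=np.array([.3072,-.9516]);ey=np.array([.9516,.3072])
a=np.radians(np.arange(15,141+.1,9));P=[np.r_[-ey*74*np.cos(x),74*np.sin(x)] for x in a]
print(np.diff(P,axis=0).round(1))
E
```

```text
time_s: 3.0
tcp_pos: [0.4771, 0.1536, 0.0603]
ee_rot: [[-0.952, -0.305, -0.003], [-0.305, 0.952, -0.002], [0.004, -0.001, -1.0]]
wrist_force: [0.2, -0.2, -0.4]
gripper_width: 0.503
gripper_force: 0.0
time_s: 3.5
tcp_pos: [0.4786, 0.1556, 0.0619]
ee_rot: [[-0.952, -0.307, 0.001], [-0.307, 0.952, 0.001], [-0.001, 0.0, -1.0]]
wrist_force: [-0.2, -0.2, -0.6]
gripper_width: 0.148
gripper_force: 0.0
[[ 3.7  1.2 10.9]
 [ 5.3  1.7 10.2]
 [ 6.7  2.2  9.2]
 [ 8.   2.6  8. ]
 [ 9.1  2.9  6.6]
 [10.   3.2  5. ]
 [10.6  3.4  3.3]
 [11.   3.5  1.5]
 [11.   3.6 -0.3]
 [10.9  3.5 -2.1]
 [10.4  3.4 -3.9]
 [ 9.7  3.1 -5.5]
 [ 8.8  2.8 -7.1]
 [ 7.6  2.5 -8.4]]
```

```bash
python3 -m jog '0 0 0 0 0;0 0 0 0 0;0 0 0 0 0'
```

```text
time_s: 3.88
tcp_pos: [0.4784, 0.1555, 0.0614]
ee_rot: [[-0.952, -0.307, -0.0], [-0.307, 0.952, -0.0], [0.0, -0.0, -1.0]]
wrist_force: [0.1, -0.3, 0.5]
gripper_width: 0.003
gripper_force: 0.0
```

Run:
```python
from station import r
import cv2,numpy as np
from h import *
s=r.sense()
c=r.capture('wrist');T=np.array(c['T_tool_cam']);R=np.array(s['ee_rot'])
c['origin']=np.array(s['tcp_pos'])+R@T[:3,3];c['orientation']=R@T[:3,:3]
for d in (-.011,0,.008):print(proj(c,np.array(s['tcp_pos'])+R@[0,0,d]))
b=r.capture('scene')['pixels'][170:290,280:400]
a=c['pixels'][:,100:540]
cv2.imwrite('pics/w1.png',np.hstack([cv2.resize(a,(440,480)),cv2.resize(b,(360,480))[:,:360]])[:,:,::-1])
```

```text
(np.float64(317.7043044652274), np.float64(287.15601089868227))
(np.float64(317.71691457326057), np.float64(278.7277147199539))
(np.float64(317.7252567770457), np.float64(273.15198419495744))
```

View pics/w1.png

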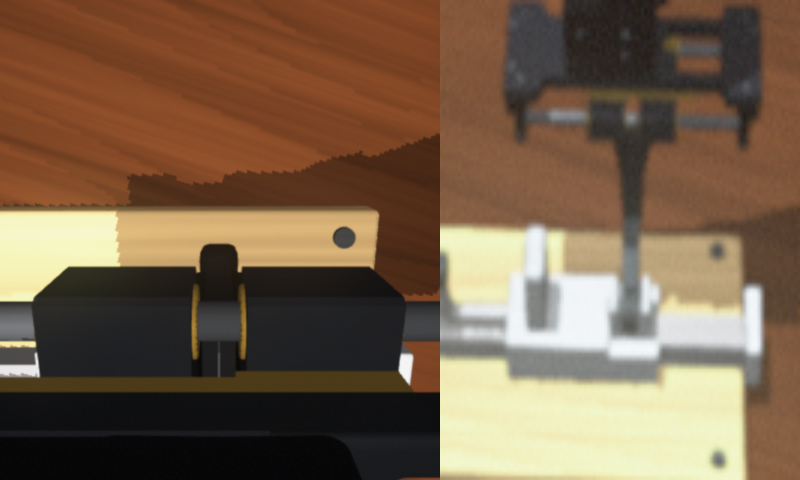

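```bash
python3 -m jog '0 3.7 1.2 10.9 0;0 5.3 1.7 10.2 0;0 0 0 0 0'
python3 - <<'E'
from station import r
import cv2,numpy as np
a=r.capture('wrist')['pixels'][180:420,200:440]
b=r.capture('scene')['pixels'][170:290,280:400]
cv2.imwrite('pics/w2.png',np.hstack([cv2.resize(a,(400,400)),cv2.resize(b,(400,400))])[:,:,::-1])
E
```

```text
time_s: 4.35
tcp_pos: [0.4889, 0.1592, 0.0839]
ee_rot: [[-0.952, -0.307, 0.003], [-0.307, 0.952, 0.002], [-0.003, 0.001, -1.0]]
wrist_force: [0.8, 0.2, 1.0]
gripper_width: 0.005
gripper_force: 0.0
```

View pics/w2.png

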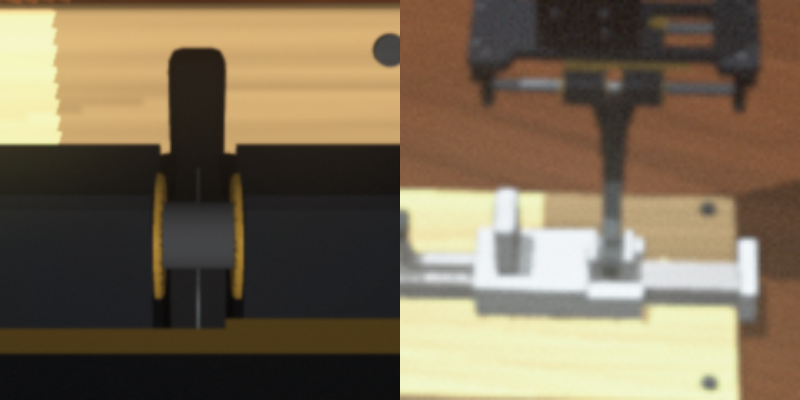

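The fingers are shut and the lever's end sticks out below them, at about (318,209) in wrist pixels, so the pinch missed. I'll triangulate the lever end from the wrist views.

Run:
```python
from station import r
import numpy as np,pickle
from h import *
w0=pickle.load(open('w0.pkl','rb'));C=pickle.load(open('c0.pkl','rb'))
s=r.sense();c=r.capture('wrist');T=np.array(c['T_tool_cam']);R=np.array(s['ee_rot'])
c['origin']=np.array(s['tcp_pos'])+R@T[:3,3];c['orientation']=R@T[:3,:3]
print(s['tcp_pos'],c['fovy'])
w1=dict(w0);R1=np.array([[-.952,-.307,0],[-.307,.952,0],[0,0,-1]]);w1['origin']=np.array([.4784,.1555,.0614])+R1@T[:3,3];w1['orientation']=R1@T[:3,:3]
print(tri(w0,(320,200),c,(318,209)),tri(w0,(320,200),w1,(318,245)))
print('top/scene end',tri(C['top'],(307.8,311),C['scene'],(344,212)))
e=np.array([.4599,.1494,.053+.094*np.sin(np.radians(15))])
for k in(w0,w1,c):print(proj(k,e))
# vertical alignment of finger tips seen now
for d in(-.03,-.011,.008):print(proj(c,np.array(s['tcp_pos'])+R@[0,0,d]))
```

```text
[0.48743149 0.15842741 0.08272642] 59.4985826163226
(array([ 0.47093453,  0.15364752, -0.00495374]), np.float64(0.0006571592743121503)) (array([0.45892863, 0.14954547, 0.07638258]), np.float64(0.00033030898067669206))
top/scene end (array([0.45973725, 0.14910589, 0.07662621]), np.float64(0.0024946829973124984))
(np.float64(319.19038208102455), np.float64(201.3712185559121))
(np.float64(317.353688686067), np.float64(247.69197884775494))
(np.float64(317.34252289728414), np.float64(215.56063363218482))
(np.float64(317.67890800594796), np.float64(304.2494146427613))
(np.float64(317.7044732773704), np.float64(287.1559275399776))
(np.float64(317.7254178728724), np.float64(273.1519231556871))
```

Run:
```python
from station import r
import numpy as np
from h import *
s=r.sense();c=r.capture('wrist');T=np.array(c['T_tool_cam']);R=np.array(s['ee_rot'])
c['origin']=np.array(s['tcp_pos'])+R@T[:3,3];c['orientation']=R@T[:3,:3]
S=r.capture('scene');ey=np.array([.9516,.3072]);piv=np.array([.5489,.1778])
for a in(0,10,15,20,25,33):
    t=np.radians(a);f=lambda l:np.r_[piv-ey*l*np.cos(t),.053+l*np.sin(t)]
    print(a,np.round(proj(c,f(.094)),1),np.round(proj(S,f(.094)),1),np.round(proj(S,f(.056)),1))
import cv2;x=S['pixels'][200:260,310:370];cv2.imwrite('pics/s3.png',cv2.resize(x,(600,600),interpolation=2)[:,:,::-1])
```

```text
0 [317.  206.2] [344.4 218.6] [344.  230.2]
10 [317.  214.9] [344.4 214.4] [344.  227.7]
15 [316.9 221.9] [344.5 212.7] [344.  226.7]
20 [316.9 230.9] [344.5 211.1] [344.  225.8]
25 [316.9 242. ] [344.4 209.8] [344.  225.1]
33 [316.8 264.2] [344.4 208.4] [344.  224.3]
```

View pics/s3.png

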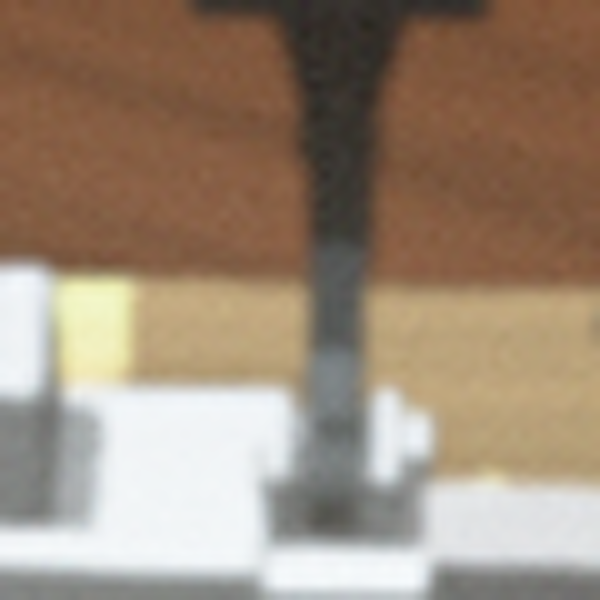

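```bash
python3 -m jog '0 0 0 -3 0;0 0 0 0 0' | grep -E 'tcp|force'; python3 -m jog '0 0 0 -3 0;0 0 0 0 0'| grep -E 'tcp|force'; python3 -m jog '0 0 0 -3 0;0 0 0 0 0'| grep -E 'tcp|force'
```

```text
tcp_pos: [0.4871, 0.1582, 0.0791]
wrist_force: [-0.8, 0.1, 0.1]
gripper_force: 0.0
tcp_pos: [0.4872, 0.1582, 0.0762]
wrist_force: [0.4, -0.2, -0.1]
gripper_force: 0.0
tcp_pos: [0.4872, 0.1582, 0.0733]
wrist_force: [-0.7, -0.0, -0.1]
gripper_force: 0.0
```

```bash
for i in 1 2 3 4; do python3 -m jog '0 0 0 -3 0;0 0 0 0 0' | grep -E 'tcp|t_force'; done
```

```text
tcp_pos: [0.4872, 0.1583, 0.0703]
wrist_force: [-0.5, 0.4, -0.8]
tcp_pos: [0.4872, 0.1583, 0.0673]
wrist_force: [-0.3, -0.2, -0.3]
tcp_pos: [0.4872, 0.1582, 0.0643]
wrist_force: [0.1, 0.7, -0.7]
tcp_pos: [0.4872, 0.1583, 0.0613]
wrist_force: [0.6, -0.4, -0.4]
```

Run:
```python
from station import r
import cv2,numpy as np
f=lambda n,y,x,h,w,W,H:cv2.resize(r.capture(n)['pixels'][y:y+h,x:x+w],(W,H),interpolation=2)
w=f('wrist',190,220,200,200,400,400);s=f('scene',190,305,70,70,400,400)
cv2.imwrite('pics/w4.png',np.hstack([w,s])[:,:,::-1])
```

```text
(no output)
```

View pics/w4.png

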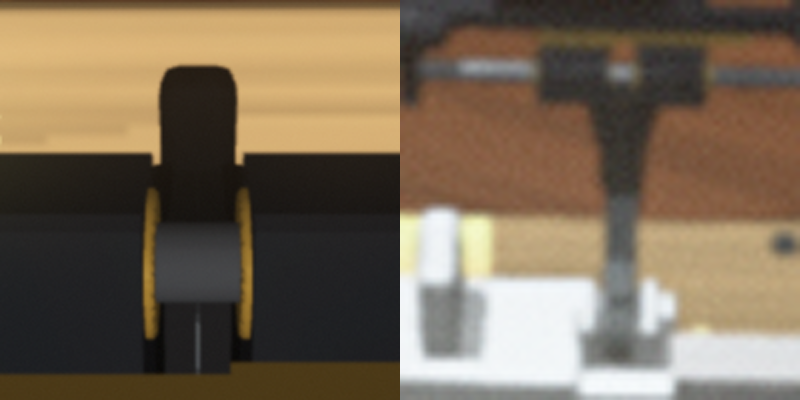

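In the left half (wrist), the lever end is at about (318,223) and overlaps the shut fingers. In the right half (scene), it looks unmoved. No force has been felt, so I'll keep probing down in small steps.

```bash
for i in 1 2 3 4; do python3 -m jog '0 0 0 -2 0;0 0 0 0 0' | grep -E 'tcp|t_force'; done
```

```text
tcp_pos: [0.4873, 0.1583, 0.0594]
wrist_force: [0.2, -0.1, -0.0]
tcp_pos: [0.4874, 0.1584, 0.0576]
wrist_force: [-1.0, 0.6, 1.4]
tcp_pos: [0.4874, 0.1583, 0.0564]
wrist_force: [-2.4, -0.2, 7.4]
tcp_pos: [0.4874, 0.1583, 0.0559]
wrist_force: [-6.6, -1.5, 16.9]
```

Contact comes at TCP z≈0.0575, so the fingers effectively end higher than I assumed, and the first pinch closed just above the lever. I'll back up, reopen and go lower. Either explanation still leaves the tips above the board.

```bash
python3 -m jog '0 0 0 40 0;0.5 -9 -3 10 0;0.5 0 0 0 0;0.5 0 0 0 0;0.5 0 0 0 0'| grep -E 'tcp|force|wid'; python3 -m jog '0.5 0 0 0 0;0.5 0 0 -20 0;0.5 0 0 -20 0;0.5 0 0 -10 0;0.5 0 0 0 0'| grep -E 'tcp|force|wid'
```

```text
tcp_pos: [0.478, 0.1551, 0.1025]
wrist_force: [-0.1, 0.6, 0.5]
gripper_width: 0.375
gripper_force: 0.0
tcp_pos: [0.4782, 0.1551, 0.0529]
wrist_force: [0.1, -0.8, -0.2]
gripper_width: 0.497
gripper_force: 0.0
```

```bash
for i in 1 2; do python3 -m jog '0.5 0 0 -4 0;0.5 0 0 0 0'| grep -E 'tcp|t_force';done; python3 -m jog '0 0 0 0 0;0 0 0 0 0;0 0 0 0 0;0 0 0 0 0;0 0 0 0 0'| grep -E 'tcp|force|wid';  python3 -m jog '0 0 0 0 0;0 0 0 0 0'| grep -E 'tcp|force|wid'
```

```text
tcp_pos: [0.4786, 0.1555, 0.0498]
wrist_force: [-0.2, 0.1, -0.2]
tcp_pos: [0.4783, 0.1553, 0.0454]
wrist_force: [-0.8, 0.1, 0.7]
tcp_pos: [0.4784, 0.1554, 0.0456]
wrist_force: [0.3, -0.6, -0.9]
gripper_width: 0.178
gripper_force: 30.0
tcp_pos: [0.4784, 0.1554, 0.0456]
wrist_force: [-0.6, 1.2, 1.2]
gripper_width: 0.181
gripper_force: 30.0
```

Gripped: 16 mm opening, 30 N. Now the arc over.

```bash
python3 -m jog '0 3.7 1.2 10.9 0;0 5.3 1.7 10.2 0;0 0 0 0 0'| grep -E 'tcp|force|wid'; python3 -m jog '0 6.7 2.2 9.2 0;0 8 2.6 8 0;0 9.1 2.9 6.6 0;0 0 0 0 0'| grep -E 'tcp|force|wid'
```

```text
tcp_pos: [0.4868, 0.158, 0.067]
wrist_force: [-2.3, 1.1, -2.5]
gripper_width: 0.18
gripper_force: 30.0
tcp_pos: [0.5131, 0.1666, 0.0926]
wrist_force: [-3.3, 1.0, 2.7]
gripper_width: 0.175
gripper_force: 30.0
```

```bash
python3 -m jog '0 10 3.2 5 0;0 10.6 3.4 3.3 0;0 11 3.5 1.5 0;0 11 3.6 -0.3 0;0 0 0 0 0'| grep -E 'tcp|force|wid'; python3 -m jog '0 10.9 3.5 -2.1 0;0 10.4 3.4 -3.9 0;0 9.7 3.1 -5.5 0;0 0 0 0 0'| grep -E 'tcp|force|wid';python3 -m jog '0 8.8 2.8 -7.1 0;0 5.6 1.8 -6 0;0 0 0 0 0;0 0 0 0 0'| grep -E 'tcp|force|wid'
```

```text
tcp_pos: [0.5565, 0.1807, 0.1025]
wrist_force: [-1.8, 1.6, 4.9]
gripper_width: 0.17
gripper_force: 30.3
tcp_pos: [0.5854, 0.1896, 0.088]
wrist_force: [-0.2, 0.4, 0.0]
gripper_width: 0.009
gripper_force: 0.0
tcp_pos: [0.5991, 0.1942, 0.0752]
wrist_force: [-0.1, 0.2, -0.3]
gripper_width: 0.004
gripper_force: 0.0
```

```bash
python3 -m jog '0 0 0 45 0;0 0 0 35 0;0 -42 -13.5 0 0;0 -42 -13.5 0 0;0 0 0 0 0'| grep -E 'tcp|force|wid'; python3 -m jog '0 0 0 -30 0;0 0 0 -25 0;0 0 0 0 0'| grep -E 'tcp|force|wid'; for i in 1 2 3; do python3 -m jog '0 5 1.6 0 0;0 5 1.6 0 0;0 0 0 0 0'| grep -E 'tcp|t_force';done
```

```text
tcp_pos: [0.5125, 0.1661, 0.1561]
wrist_force: [-0.1, 0.3, 0.4]
gripper_width: 0.005
gripper_force: 0.0
tcp_pos: [0.5147, 0.1668, 0.0989]
wrist_force: [1.2, -0.0, -0.1]
gripper_width: 0.003
gripper_force: 0.0
tcp_pos: [0.5262, 0.171, 0.1011]
wrist_force: [-0.1, -1.2, 1.0]
tcp_pos: [0.5357, 0.1738, 0.1003]
wrist_force: [-1.0, 0.6, -0.1]
tcp_pos: [0.5452, 0.1768, 0.1]
wrist_force: [-0.5, -0.0, 0.2]
```

Local y is about −4 mm. I'll continue pushing while descending slightly.

```bash
for i in 1 2 ; do python3 -m jog '0 5 1.6 -2 0;0 5 1.6 -2 0;0 0 0 0 0'| grep -E 'tcp|t_force';done;  for i in 1 2 3; do python3 -m jog '0 4 1.3 -2 0;0 4 1.3 -2 0;0 0 0 0 0'| grep -E 'tcp|t_force';done
```

```text
tcp_pos: [0.5559, 0.1803, 0.0962]
wrist_force: [-0.2, 0.4, -0.2]
tcp_pos: [0.5656, 0.1834, 0.092]
wrist_force: [-0.4, -0.7, 1.3]
tcp_pos: [0.5733, 0.1858, 0.0878]
wrist_force: [-0.6, 0.2, -0.1]
tcp_pos: [0.5817, 0.1886, 0.0841]
wrist_force: [-0.3, -0.8, 0.2]
tcp_pos: [0.5872, 0.1903, 0.081]
wrist_force: [-8.5, -1.4, 8.1]
```

The lever is against its free stop: the contact geometry gives about 38° above level. Next, grip the fin.

```bash
python3 -m jog '0 -4 -1 30 0;0 0 0 35 0;0.5 -8 -40 0 0;0.5 -9 -41 0 0;0.5 0 0 0 0'| grep -E 'tcp|force|wid'; python3 -m jog '0.5 0 0 0 0;0.5 0 0 0 0;0.5 0 0 -20 0;0.5 0 0 -20 0;0.5 0 0 0 0'| grep -E 'tcp|force|wid'
```

```text
tcp_pos: [0.5685, 0.1073, 0.146]
wrist_force: [0.8, 1.4, 0.5]
gripper_width: 0.259
gripper_force: 0.0
tcp_pos: [0.5674, 0.1095, 0.1037]
wrist_force: [0.1, -0.4, -0.1]
gripper_width: 0.5
gripper_force: 0.0
```

```bash
python3 -m jog '0.5 0 0 -10 0;0.5 0 0 0 0'| grep -E 'tcp|t_force';python3 -m jog '0.5 0 0 -10 0;0.5 0 0 -8 0;0.5 0 0 0 0'| grep -E 'tcp|t_force'; python3 -m jog '0 0 0 0 0;0 0 0 0 0;0 0 0 0 0;0 0 0 0 0;0 0 0 0 0'| grep -E 'tcp|force|wid'
python3 -m jog '0 0 0 0 0;0 0 0 0 0'
python3 - <<'E'
from station import r
import cv2,numpy as np
f=lambda n,y,x,h,w,W,H:cv2.resize(r.capture(n)['pixels'][y:y+h,x:x+w],(W,H),interpolation=2)
s=f('scene',150,140,150,250,800,480)
cv2.imwrite('pics/s5.png',s[:,:,::-1])
E
```

```text
tcp_pos: [0.568, 0.1092, 0.095]
wrist_force: [0.5, -0.2, 2.1]
tcp_pos: [0.5676, 0.1088, 0.0764]
wrist_force: [-1.5, -0.1, -0.1]
tcp_pos: [0.5683, 0.109, 0.0776]
wrist_force: [-0.7, -0.3, 0.9]
gripper_width: 0.172
gripper_force: 30.0
time_s: 19.32
tcp_pos: [0.5683, 0.109, 0.0775]
ee_rot: [[-0.952, -0.307, 0.0], [-0.307, 0.952, -0.0], [-0.0, -0.0, -1.0]]
wrist_force: [0.4, -0.4, 1.3]
gripper_width: 0.173
gripper_force: 30.0
```

View pics/s5.png

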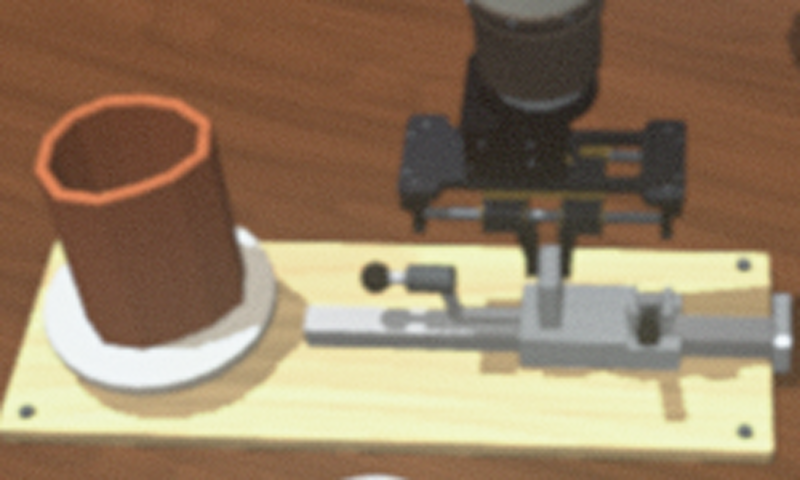

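The last picture shows the lever leaning toward the camera side (free), the fingers on the fin at (548,260), and the foot tip at (362,277) with roughly 85–90 mm to the pot wall. I'll slide in stages and read the rail force.

```bash
cat > f.py <<'E'
from station import r
import numpy as np
s=r.sense();e=np.array([.3072,-.9516]);n=np.array([.9516,.3072]);p=np.array(s['tcp_pos'])[:2]-[.5683,.109];w=np.array(s['wrist_force'])
print('t %.2f x %.2f y %.2f z %.1f | Fx %.1f Fy %.1f Fz %.1f w %.3f'%(s['time_s'],p@e*1e3,p@n*1e3,s['tcp_pos'][2]*1e3,w[:2]@e,w[:2]@n,w[2],s['gripper_width']))
E
for i in 1 2 3 4; do python3 -m jog '0 0.77 -2.38 0 0;0 0.77 -2.38 0 0;0 0.77 -2.38 0 0;0 0.77 -2.38 0 0;0 0.77 -2.38 0 0' >/dev/null; python3 f.py; done
```

```text
t 20.00 x 10.51 y 0.09 z 77.5 | Fx -7.1 Fy -2.1 Fz 3.6 w 0.175
t 20.62 x 23.03 y 0.09 z 77.5 | Fx -6.8 Fy -1.5 Fz 3.8 w 0.170
t 21.25 x 35.53 y 0.11 z 77.5 | Fx -7.2 Fy -0.9 Fz 3.4 w 0.172
t 21.88 x 48.05 y 0.13 z 77.6 | Fx -7.5 Fy -0.7 Fz 3.0 w 0.174
```

```bash
python3 -m jog '0 0.77 -2.38 0 0;0 0.77 -2.38 0 0;0 0.77 -2.38 0 0;0 0.62 -1.9 0 0' >/dev/null; python3 f.py; for i in 1 2 3 4; do python3 -m jog '0 0.31 -0.95 0 0;0 0.31 -0.95 0 0' >/dev/null; python3 f.py; done
```

```text
t 22.38 x 57.55 y 0.16 z 77.6 | Fx -7.3 Fy -1.5 Fz 3.4 w 0.170
t 22.62 x 59.53 y 0.14 z 77.5 | Fx -6.4 Fy -0.8 Fz 3.3 w 0.173
t 22.88 x 61.51 y 0.10 z 77.5 | Fx -7.3 Fy -1.1 Fz 3.2 w 0.172
t 23.12 x 63.50 y 0.13 z 77.5 | Fx -7.2 Fy -0.8 Fz 3.3 w 0.171
t 23.38 x 65.50 y 0.14 z 77.5 | Fx -7.3 Fy -0.8 Fz 3.4 w 0.176
```

```bash
for i in 1 2 3 4 5 6 7 8; do python3 -m jog '0 0.31 -0.95 0 0' >/dev/null; python3 f.py; done
```

```text
t 23.50 x 66.52 y 0.14 z 77.5 | Fx -6.8 Fy -2.0 Fz 3.8 w 0.175
t 23.62 x 67.51 y 0.13 z 77.5 | Fx -6.7 Fy -1.6 Fz 3.7 w 0.175
t 23.75 x 68.51 y 0.14 z 77.5 | Fx -8.1 Fy -1.0 Fz 3.3 w 0.173
t 23.88 x 69.51 y 0.13 z 77.5 | Fx -7.3 Fy -1.8 Fz 4.2 w 0.173
t 24.00 x 70.50 y 0.14 z 77.5 | Fx -7.3 Fy -0.0 Fz 3.4 w 0.171
t 24.12 x 71.50 y 0.14 z 77.5 | Fx -7.2 Fy -1.0 Fz 4.1 w 0.174
t 24.25 x 72.50 y 0.12 z 77.5 | Fx -6.9 Fy 0.1 Fz 3.1 w 0.175
t 24.38 x 73.49 y 0.14 z 77.5 | Fx -7.4 Fy -1.1 Fz 3.7 w 0.174
```

```bash
for i in 1 2 3 4 5 ; do python3 -m jog '0 0.31 -0.95 0 0' >/dev/null; python3 f.py; done
```

```text
t 24.50 x 74.50 y 0.11 z 77.5 | Fx -6.9 Fy -0.9 Fz 3.4 w 0.179
t 24.62 x 75.50 y 0.15 z 77.5 | Fx -7.0 Fy -1.4 Fz 3.7 w 0.171
t 24.75 x 76.52 y 0.13 z 77.5 | Fx -6.5 Fy -1.8 Fz 4.3 w 0.172
t 24.88 x 77.48 y 0.15 z 77.5 | Fx -8.4 Fy -0.8 Fz 3.0 w 0.177
t 25.00 x 78.48 y 0.16 z 77.5 | Fx -7.0 Fy -0.6 Fz 3.8 w 0.172
```

```bash
for i in 1 2 3; do python3 -m jog '0 0.31 -0.95 0 0' >/dev/null; python3 f.py; done
```

```text
t 25.12 x 79.50 y 0.14 z 77.5 | Fx -7.7 Fy -0.8 Fz 3.1 w 0.175
t 25.25 x 80.49 y 0.13 z 77.5 | Fx -7.6 Fy -0.9 Fz 3.0 w 0.174
t 25.38 x 81.50 y 0.16 z 77.6 | Fx -6.9 Fy -0.9 Fz 3.3 w 0.180
```

```bash
for i in 1 2; do python3 -m jog '0 0.31 -0.95 0 0' >/dev/null; python3 f.py; done
```

```text
t 25.50 x 82.52 y 0.15 z 77.5 | Fx -8.6 Fy -1.5 Fz 3.4 w 0.177
t 25.62 x 83.49 y 0.15 z 77.5 | Fx -6.7 Fy -1.6 Fz 3.9 w 0.174
```

```bash
for i in 1 2; do python3 -m jog '0 0.31 -0.95 0 0' >/dev/null; python3 f.py; done
```

```text
t 25.75 x 84.48 y 0.16 z 77.5 | Fx -8.1 Fy -0.5 Fz 3.9 w 0.174
t 25.88 x 85.49 y 0.16 z 77.6 | Fx -7.4 Fy -0.6 Fz 3.8 w 0.172
```

```bash
python3 -m jog '0 0.31 -0.95 0 0' >/dev/null; python3 f.py
```

```text
t 26.00 x 86.50 y 0.16 z 77.6 | Fx -6.6 Fy -1.2 Fz 3.3 w 0.172
```

```bash
for i in 1 2; do python3 -m jog '0 0.31 -0.95 0 0' >/dev/null; python3 f.py; done
```

```text
t 26.12 x 87.50 y 0.13 z 77.5 | Fx -7.3 Fy -0.7 Fz 3.7 w 0.172
t 26.25 x 88.21 y 0.14 z 77.5 | Fx -9.0 Fy -0.9 Fz 5.5 w 0.176
```

```bash
for i in 1 2; do python3 -m jog '0 0.31 -0.95 0 0' >/dev/null; python3 f.py; done
```

```text
t 26.38 x 88.99 y 0.14 z 77.5 | Fx -10.7 Fy -1.5 Fz 4.4 w 0.175
t 26.50 x 89.75 y 0.16 z 77.5 | Fx -11.0 Fy -1.2 Fz 4.3 w 0.172
```

```bash
for i in 1 2 3; do python3 -m jog '0 0 0 0 0' >/dev/null; python3 f.py; done
```

```text
t 26.62 x 89.81 y 0.15 z 77.5 | Fx -9.9 Fy -1.0 Fz 5.4 w 0.171
t 26.75 x 89.84 y 0.14 z 77.5 | Fx -10.0 Fy -1.1 Fz 4.8 w 0.178
t 26.88 x 89.82 y 0.13 z 77.5 | Fx -9.4 Fy -0.5 Fz 5.3 w 0.171
```

Contact came at x≈88 mm. The foot now presses with about 2.5–3 N and has been held long enough. I'll relax the arm's elastic lag, then let go of the fin.

```bash
python3 -m jog '0 -0.18 0.57 0 0;0 0 0 0 0' >/dev/null; python3 f.py; python3 -m jog '0.5 0 0 0 0;0.5 0 0 0 0;0.5 0 0 0 0;0.5 0 0 0 0' >/dev/null; python3 f.py; python3 -m jog '0.5 0 0 25 0;0.5 0 0 30 0;0.5 0 0 25 0;0 0 0 0 0' >/dev/null; python3 f.py
python3 - <<'E'
import numpy as np
# TCP (f coords y, z mm) along lever flip
for p in range(140,9,-10):
    a=np.radians(p);r=80;y=-r*np.cos(a)+7*np.sin(a)+1.5+9.5;z=53+r*np.sin(a)+7*np.cos(a)
    print(p,round(y,1),'tip',round(z,1),'tcp',round(z-20,1))
E
```

```text
t 27.12 x 89.80 y 0.15 z 77.5 | Fx -6.7 Fy -2.1 Fz 3.7 w 0.173
t 27.62 x 92.05 y -0.05 z 77.1 | Fx -0.0 Fy -0.3 Fz 0.2 w 0.478
t 28.12 x 92.13 y 1.50 z 159.6 | Fx -0.3 Fy 0.1 Fz -0.2 w 0.446
140 76.8 tip 99.1 tcp 79.1
130 67.8 tip 109.8 tcp 89.8
120 57.1 tip 118.8 tcp 98.8
110 44.9 tip 125.8 tcp 105.8
100 31.8 tip 130.6 tcp 110.6
90 18.0 tip 133.0 tcp 113.0
80 4.0 tip 133.0 tcp 113.0
70 -9.8 tip 130.6 tcp 110.6
60 -22.9 tip 125.8 tcp 105.8
50 -35.1 tip 118.8 tcp 98.8
40 -45.8 tip 109.8 tcp 89.8
30 -54.8 tip 99.1 tcp 79.1
20 -61.8 tip 86.9 tcp 66.9
10 -66.6 tip 73.8 tcp 53.8
```

The arm's stiffness let the TCP jump 2.2 mm forward on release, so the carriage may have been nudged. I'll check by feeling both fin faces with the open fingers. The midpoint of the two contacts gives the fin's position.

```bash
python3 -m jog '0.5 0 0 0 0;0.5 0 0 -30 0;0.5 0 0 -30 0;0.5 0 0 -20 0;0.3 0 0 0 0' >/dev/null; python3 f.py; python3 -m jog '0.3 0 0 0 0;0.3 0 0 0 0;0.3 0 0 0 0' >/dev/null; python3 f.py; for i in 1 2 3 4 5 6; do python3 -m jog '0.3 -0.31 0.95 0 0' >/dev/null; python3 f.py; done
```

```text
t 28.75 x 91.69 y -2.16 z 74.3 | Fx -0.9 Fy -0.2 Fz 0.4 w 0.447
t 29.12 x 91.83 y 0.51 z 78.2 | Fx 0.1 Fy -0.2 Fz -0.8 w 0.306
t 29.25 x 90.80 y 0.29 z 77.9 | Fx -0.1 Fy 0.1 Fz -0.9 w 0.301
t 29.38 x 89.72 y 0.14 z 77.6 | Fx 0.2 Fy -0.6 Fz 0.1 w 0.298
t 29.50 x 88.70 y 0.09 z 77.4 | Fx -0.2 Fy 0.1 Fz -0.7 w 0.299
t 29.62 x 87.71 y 0.07 z 77.3 | Fx 0.7 Fy -0.5 Fz -0.5 w 0.302
t 29.75 x 86.72 y 0.08 z 77.3 | Fx 0.2 Fy -0.4 Fz -0.7 w 0.299
t 29.88 x 85.76 y 0.07 z 77.3 | Fx 0.7 Fy -0.2 Fz 0.4 w 0.305
```

```bash
for i in 1 2 3 4 5; do python3 -m jog '0.3 -0.15 0.48 0 0' >/dev/null; python3 f.py; done
```

```text
t 30.00 x 85.23 y 0.08 z 77.3 | Fx -1.0 Fy 0.8 Fz 0.1 w 0.297
t 30.12 x 84.78 y 0.09 z 77.3 | Fx -0.1 Fy -0.2 Fz 0.7 w 0.302
t 30.25 x 84.64 y 0.08 z 77.4 | Fx 3.5 Fy 0.7 Fz -0.7 w 0.299
t 30.38 x 84.49 y 0.08 z 77.3 | Fx 4.2 Fy 0.8 Fz -0.8 w 0.300
t 30.50 x 83.93 y 0.09 z 77.4 | Fx 5.7 Fy -0.1 Fz -0.9 w 0.299
```

The fin is now at about 89.4 mm, roughly 1.4 mm past first touch (about 2.8 N), which is in the middle of the allowed band. I'll back off, clear the fin and go round to the lever.

```bash
python3 -m jog '0.3 1.7 -5.2 0 0;0.3 0 0 0 0' >/dev/null; python3 f.py; python3 -m jog '0.3 0 0 40 0;0.3 0 0 40 0;0 25 33 0 0;0 25 33 0 0;0 23 33 0 0' >/dev/null; python3 -m jog '0 0 0 0 0;0 0 0 0 0' >/dev/null; python3 f.py
```

```text
t 30.75 x 88.66 y 0.13 z 77.3 | Fx -0.0 Fy 0.2 Fz 0.4 w 0.299
t 31.62 x 16.78 y 99.44 z 156.9 | Fx -0.3 Fy 0.1 Fz -0.0 w 0.004
```

```bash
python3 -m jog '0 0 0 -45 0;0 0 0 -47 0;0 0 0 0 0' >/dev/null; python3 f.py; python3 -m jog '0 -10 -3.2 0 0;0 -10 -3.2 0 0;0 -4.8 -1.5 2 0;0 0 0 0 0' >/dev/null; python3 f.py; python3 -m jog '0 -4.8 -1.5 5 0;0 -4.8 -1.5 5 0;0 -5 -1.7 4.5 0;0 -5 -1.7 4.5 0;0 0 0 0 0' >/dev/null; python3 f.py
```

```text
t 32.00 x 17.85 y 96.00 z 61.6 | Fx 0.2 Fy -0.4 Fz -0.1 w 0.005
t 32.50 x 17.26 y 81.96 z 75.2 | Fx 1.7 Fy 7.7 Fz 6.0 w 0.005
t 33.12 x 16.92 y 56.19 z 90.9 | Fx -0.0 Fy 3.3 Fz 1.7 w 0.009
```

```bash
python3 -m jog '0 -6 -1.9 4 0;0 -6 -1.9 4 0;0 -6 -1.9 3 0;0 -6 -1.9 3 0;0 0 0 0 0' >/dev/null; python3 f.py; python3 -m jog '0 -6.5 -2.1 3 0;0 -6.5 -2.1 3 0;0 -6.5 -2.1 2 0;0 -6.5 -2.1 1 0;0 0 0 0 0' >/dev/null; python3 f.py
```

```text
t 33.75 x 16.88 y 26.53 z 99.9 | Fx 0.2 Fy 0.7 Fz 0.7 w 0.003
t 34.38 x 16.86 y -0.05 z 109.6 | Fx -1.1 Fy 0.1 Fz 0.4 w 0.005
```

```bash
python3 -m jog '0 -9.5 -3.1 0 0;0 -6 -2 -2 0;0 -6.2 -2 -2.5 0;0 0 0 0 0' >/dev/null; python3 f.py; python3 -m jog '0 -5.8 -1.9 -3.5 0;0 -5.8 -1.9 -3.5 0;0 -5.1 -1.6 -4.5 0;0 -5.1 -1.6 -4.5 0;0 0 0 0 0' >/dev/null; python3 f.py;  python3 -m jog '0 -4.3 -1.4 -5.4 0;0 -4.3 -1.4 -5.4 0;0 0 0 0 0' >/dev/null; python3 f.py
```

```text
t 34.88 x 16.97 y -23.20 z 104.6 | Fx -0.5 Fy -0.3 Fz -0.3 w 0.006
t 35.50 x 17.01 y -45.32 z 88.9 | Fx 0.5 Fy 1.4 Fz 1.9 w 0.006
t 35.88 x 17.01 y -53.74 z 78.4 | Fx 0.9 Fy -0.1 Fz 4.1 w 0.005
```

Contact is on top, at a lever angle of about 30°, and the cam is starting to bite. Continuing down.

```bash
python3 -m jog '0 -3.3 -1.1 -6 0;0 -3.3 -1.1 -6 0;0 0 0 0 0' >/dev/null; python3 f.py; for i in 1 2; do python3 -m jog '0 -1 -0.3 -3 0;0 0 0 0 0' >/dev/null; python3 f.py; done
```

```text
t 36.25 x 16.90 y -61.63 z 65.6 | Fx 0.7 Fy 1.3 Fz 0.7 w 0.006
t 36.50 x 17.01 y -62.75 z 62.8 | Fx -0.8 Fy -1.1 Fz 4.0 w 0.005
t 36.75 x 16.73 y -63.82 z 59.9 | Fx -2.0 Fy -0.5 Fz 4.9 w 0.008
```

```bash
for i in 1 2 3; do python3 -m jog '0 0 0 -2 0;0 0 0 0 0' >/dev/null; python3 f.py; done
```

```text
t 37.00 x 16.99 y -64.21 z 57.6 | Fx -0.1 Fy -0.9 Fz 3.0 w 0.007
t 37.25 x 17.12 y -64.02 z 56.7 | Fx -1.3 Fy -3.8 Fz 10.3 w 0.011
t 37.50 x 17.21 y -64.08 z 56.2 | Fx -1.6 Fy -6.6 Fz 20.1 w 0.005
```

The lever is on its locked stop: 20 N at the same height as at the start. I'll retreat and check numerically that the pot hasn't moved.

```bash
python3 -m jog '0 0 0 15 0;0 -5 -2 40 0;0 -10 -3 40 0;0 0 0 0 0;0 0 0 0 0' >/dev/null; python3 f.py
python3 - <<'E'
from station import r
import pickle,cv2,numpy as np
C=pickle.load(open('c0.pkl','rb'));g=lambda i:cv2.cvtColor(i,cv2.COLOR_RGB2GRAY).astype(np.float32)
for n,(a,b,c,d) in{'scene':(175,265,145,225),'top':(175,245,440,515)}.items():
    print(n,cv2.phaseCorrelate(g(C[n]['pixels'][a:b,c:d]),g(r.capture(n)['pixels'][a:b,c:d]),cv2.createHanningWindow((d-c,b-a),cv2.CV_32F)))
# lever grip: dark pixels at the locked projection
from h import *
S=r.capture('scene');ex=np.array([.3072,-.9516]);T=r.capture('top')
for cam in(S,T):
    p=np.array(proj(cam,[*(np.array([.478,.155])+.0895*ex),.072])).round().astype(int);print(p,cam['pixels'][p[1]-1:p[1]+2,p[0]-1:p[0]+2].mean((0,1)).round())
E
```

```text
t 38.12 x 16.99 y -79.45 z 148.2 | Fx 0.2 Fy -0.6 Fz -0.8 w 0.005
scene ((0.06878205875815269, 0.015028831707013524), 1.012004665268792)
top ((0.5328445976585385, 0.04136338744038426), 0.8698067871729532)
[307 218] [60. 56. 49.]
[347 289] [94. 88. 75.]
```

```bash
python3 -c "
from station import r
print(r.finish_job())"
```

```text
the job is handed in; nothing more can be done
None
```

I handed the job in with the lever back on its locked stop, the carriage locked with the foot at an estimated 2.8 N on the pot (not measured after locking), and no visible pot shift in the scene camera; the result was not reported.

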